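Fit the index plate on the rotary feeder

TASK

Lift the red collar off the feeder's shaft and set it down in the blue tray, then lower the yellow index plate over the shaft with its slot over the small brass pin, fully down flat on the deck. Put the collar back on the shaft on top of the plate, then swing the red-knobbed drive lever over to its far stop. Drop neither the collar nor the plate, and leave the white plate and everything else where they are.

Things in the scene. Friction and masses are not known exactly. Their poses are not given: they have to be found in the camera images.
- feeder: Fixed low machine. Origin: underside centre, on the table, right below the shaft. A square aluminium deck 160 x 160 mm (top 65 mm above the table) on four short columns. Its x axis points from the shaft to the brass pin, roughly away from the robot; its y axis to the left; z up. A wooden outlet chute 60 mm wide slopes down from the deck's +x edge.
- shaft_foot (a point): Where the steel shaft leaves the deck (deck surface, on the shaft's axis). Axes as feeder. The shaft is 16 mm in diameter and stands 60 mm above the deck; its upper 9 mm taper to 8 mm.
- pin_foot (a point): Where the brass anti-rotation pin leaves the deck, 38 mm from the shaft's axis along the feeder's +x. The pin is 8 mm in diameter, 17 mm high, its upper 5 mm tapered to 4 mm.
- collar_c (a point): Centre (half-way up) of the loose red collar: twelve-sided ring 44 mm across flats, 25 mm high, bore 18.7 mm, 60 g; z along the bore, flats face x and every 30 degrees. Starts round the shaft, flat on the deck; the pin stands 12 mm clear of its side, so fingers fit best along the feeder's y. At the end it rests on the plate's hub, centre 54.5 mm above the deck.
- plate_c (a point): Centre of the loose yellow index plate, on its bore's axis, 21 mm above its underside. Disc 110 mm across, 10 mm thick, six rim teeth; twelve-sided hub 40 mm across flats (grip it) rising 32 mm above the disc; bore 18.7 mm right through. x points from bore to slot (red dot at the rim), z up; hub flats face x and every 30 degrees. 0.2 to 0.36 kg. Starts flat on the table, hub up.
- plate_slot (a point): Centre of the yellow plate's slot, 38 mm from the bore's axis along the plate's x, given at the same height as plate_c. The slot goes through the disc, 12.4 mm long (radially) and 10.5 mm wide.
- tray_in (a point): Centre of the inner floor of the fixed blue tray: outside 150 (its x) x 130 (its y) x 35 mm high, walls 4 mm, inner floor some 4 mm above the table.
- drive_lever (a joint): Drive lever, rad: 0 when leaning 0.5 rad towards the feeder's -x (near the robot), 1.0 at its far stop, leaning 0.5 rad towards +x. It starts between 0 and 0.2 and stays where it is left; less than 2 N at the knob moves it.
- drive_lever_tip (a point): Centre of the lever's red ball knob, 26 mm in diameter. The lever swings in the feeder's x-z plane about a pivot 145 mm from the shaft along the feeder's -y and 42 mm above the table; the knob's centre is 80 mm from the pivot.
- white_plate: Loose white index plate of the same size with three notches and the same hub; leave it. Origin: centre of its underside.
- cleaner: Loose green bottle, 70 mm across, 200 mm high; leave it. Origin: underside centre.
- jar: Loose amber jar, 70 mm across, 90 mm high; leave it. Origin: underside centre.
- red_cup: Loose red plastic cup, 70 mm across, 70 mm high; leave it. Origin: underside centre.
- wrench: Loose steel wrench 130 mm long, lying flat; leave it. Origin: underside centre.
- screwdriver: Loose red-handled screwdriver 190 mm long, lying flat; leave it. Origin: underside centre.
Mind the look-alikes: they are no part of the job. Of the things like the part that bears plate_c, leave any that is green, pink or turquoise; of the rest the smaller one is meant.

How it is judged:
On the way, in this order (a step that is already met when the one before it is completed fails the run):
1. the collar is off the shaft and lies let go in the blue tray (x of collar_c in the frame of tray_in between -0.07 and 0.07 m and y of collar_c in the frame of tray_in between -0.06 and 0.06 m and z of collar_c in the frame of tray_in below 0.03 m and contact force between the fingers and collar below 0.3 N and linear speed of collar below 0.05 m/s), for 0.2 s.
2. the yellow plate is fully down on the deck over shaft and pin, and let go (horizontal distance between plate_c and shaft_foot below 0.003 m and horizontal distance between plate_slot and pin_foot below 0.0045 m and z of plate_c in the frame of shaft_foot between 0.018 and 0.0235 m and angle between plate_c's own z axis and vertical below 0.04 rad and contact force between the fingers and yellow_plate below 0.3 N), for 0.2 s.
3. the collar is back on the shaft, flat on the plate's hub, and let go (horizontal distance between each of plate_c, collar_c and shaft_foot below 0.003 m and horizontal distance between plate_slot and pin_foot below 0.0045 m and z of plate_c in the frame of shaft_foot between 0.018 and 0.0235 m and angle between plate_c's own z axis and vertical below 0.04 rad and z of collar_c in the frame of shaft_foot between 0.051 and 0.0575 m and angle between collar_c's own z axis and vertical below 0.06 rad and contact force between the fingers and collar below 0.3 N), for 0.2 s.
4. the drive lever is swung over to the far side (value of joint drive_lever above 0.8 rad), for 0.2 s.
At the end, for the whole second after the job is handed in: The yellow plate is flat on the deck (within 2.5 mm of fully down, on the shaft within 3 mm, slot over the pin within 4.5 mm), the red collar lies flat on its hub round the shaft (within 3 mm both ways), the drive lever is past 0.8 rad, and all is released and at rest (horizontal distance between each of plate_c, collar_c and shaft_foot below 0.003 m and horizontal distance between plate_slot and pin_foot below 0.0045 m and z of plate_c in the frame of shaft_foot between 0.018 and 0.0235 m and angle between plate_c's own z axis and vertical below 0.04 rad and z of collar_c in the frame of shaft_foot between 0.051 and 0.0575 m and angle between collar_c's own z axis and vertical below 0.06 rad and value of joint drive_lever above 0.8 rad and linear speed of each of yellow_plate, collar below 0.02 m/s); the robot touches nothing.
It fails at once if the white plate moved by more than 30 mm (distance of white_plate from where it was at the start of the episode above 0.03 m).
It fails at once if another bystander moved by more than 30 mm (distance of any of cleaner, jar, red_cup, wrench, screwdriver from where it was at the start of the episode above 0.03 m).
It fails at once if the collar was dropped (touched nothing and faster than 0.6 m/s, a fall of 18 mm) (contact force between anything else and collar below 0.01 N and linear speed of collar above 0.6 m/s).
It fails at once if the yellow plate was dropped (touched nothing and faster than 0.6 m/s, a fall of 18 mm) (contact force between anything else and yellow_plate below 0.01 N and linear speed of yellow_plate above 0.6 m/s).
It also fails if it takes over 72 s, if anything falls off the work surface, if the arm or the gripper's body presses on something with over 40 N, if the wrist force passes 120 N, or if a joint passes its speed limit or range.

ROBOT

A 7-joint arm with a two-finger parallel gripper is mounted at the origin on the work surface. World frame = base frame: x ahead of the robot, y to its left, z up, the work surface at z = 0. Lengths are in m, angles in rad, forces in N, time in s.
With the tool pointing down it reaches from about 0.425 to 0.925 m from the base axis. Payload 6.8 kg.
Tool frame: the origin (TCP) lies on the front face of the gripper's body, between the roots of the fingers; the fingertips stand 73 mm ahead of it and the grasp point (between the pads) lies 54 mm ahead of it; z points along the fingers, y is the direction in which the jaws open and shut (so a half turn about z gives the same grasp; the last joint's range is limited). The gripper opens to 85 mm and grips with 20 to 120 N. Pads are 22 mm wide; open, the fingers measure 114 mm over their backs; the gripper's body (76 mm by 85 mm) begins 54 mm behind the grasp point. The pads swing forward as they close: fully open they stand 13 mm farther back than shut.
Start: joints at [1.183, 0.477, 0.022, 1.555, -0.011, 1.109, -0.083], TCP at [0.186, -0.649, 0.304] pointing down, gripper open.
Joint ranges: [-2.96, 2.96], [-0.34, 2.1], [-1.41, 1.46], [0.24, 2.44], [-1.37, 4.51], [0.17, 1.92], [-2.96, 2.96]. Speed limits (rad/s): [2.39, 2.39, 3.14, 3.14, 3.14, 3.14, 3.14].

INTERFACE

Orientations are given as a rotation vector (axis times angle).
In Python, from bench import * gives the robot as it stands.
- The arm moves only by the tool jog_arm, never from a script. Its argument "plan" is a list of rows, each a list of 2 entries, a list of its own where there are three numbers: the shift along the world's x, y, z in cm, then the turn about the world's z in rad. In form: [[[tx, ty, tz], twist], ...]. A call has 1 to 12 rows; each row shifts and turns the commanded pose from where the row before left it; what a row does not reach is not made up. A row lasts 1/10 s, in which the tool goes at most 50 mm and 8.59 degrees, less where a joint would pass 70% of its speed; a pose out of reach is approached as far as the arm can. A call is refused whole if a number of a shift passes 5 or a number of a turn 0.15, either way. A call with a gripper value outside its range is refused whole. "hand" is the finger opening in cm, from 0 to 8.54, set as the call begins (left out, the last holds). The fingers move at their own pace and stop on an object; "grip_force" is the grip in N (left out, the last holds). Time passes only in rows, so rows that do not move let the fingers close. It gives the time, the measured TCP pose, the force and the opening at its end, in the units of the state.
- get_obs(): the state, without advancing time (a new reading comes with each control period).
- grab_frame(name): name is "scene" or "top" or "wrist"; returns the picture (400x640x3 uint8, red, green, blue); there is no depth.
- get_calibration(name): a dict with "intrinsics" (3x3 intrinsics, pixels), "k1" (the pictures are not rectified: a ray, as slopes to the right and down, at radius r is drawn at 1 + k1 r^2 times it, then the intrinsics apply), "xyz" and "orientation" of the camera in the world. Camera axes: x right, y down, z forward; pixel columns grow to the right and rows downward; lengths in m; the calibration is good to about 2 mm. A picture is of the moment at which its call begins: read the wrist's pose just before it. get_calibration takes no time and is no camera call; for the wrist camera it gives the pose at the moment of the call.
- hand_in(): hands the job in, once; it reports no verdict.
The state is a dict: "clock": time; "joints": joint angles; "qvel": joint speeds; "tau": joint torques, N m; "tcp_pos": TCP position; "orientation": TCP orientation; "contact_force": force on the tool from outside, world axes, zero at the start; "moment": the same for the moment, N m; "grip_width": finger opening in m.
Only numpy, scipy, OpenCV 4.12 (cv2) and the standard library are available. Lean on these libraries where they do the work, as an engineer would, in place of code of your own. Each camera call takes 0.05 s, during which the arm holds its last target. There are 200 camera calls.

## Working session

There is one attempt and no reset: what is moved stays moved. The work goes in short steps, Python scripts to look and compute and a tool call to move; the robot and the scene stay as the last step left them, time stands still between calls to the robot, and variables do not carry over. Pictures are saved under pics/ and viewed, about 8 in all and at most 12, crops included, and the job is handed in when it is done.

Besides the shell and the picture viewer there is one more tool, called after "Request:" by a JSON object that holds its "name" and its "arguments". jog_arm: Moves the arm, as the interface text tells. Its arguments: {"type":"object","properties":{"plan":{"type":"array","items":{"type":"array"}},"hand":{"type":"number"},"grip_force":{"type":"number"}},"required":["plan"]}

```bash
mkdir -p pics; ls; cat > h.py <<'E'
from bench import *
import numpy as np, cv2
from scipy.spatial.transform import Rotation as R
def cal(n):
    c=get_calibration(n); o=np.array(c["orientation"],float)
    M=R.from_rotvec(o).as_matrix() if o.size==3 else o.reshape(3,3)
    return np.array(c["intrinsics"],float),float(c["k1"]),np.array(c["xyz"],float),M
def rays(c,px):
    K,k1,t,M=c; px=np.atleast_2d(np.asarray(px,float))
    u=cv2.undistortPoints(px[:,None],K,np.array([k1,0,0,0,0.]))[:,0]
    return np.c_[u,np.ones(len(u))]@M.T
def onz(c,px,z):
    d=rays(c,px); return c[2]+d*((z-c[2][2])/d[:,2])[:,None]
def proj(c,P):
    K,k1,t,M=c; q=(np.atleast_2d(P)-t)@M; u=q[:,:2]/q[:,2:]
    u=u*(1+k1*(u**2).sum(1))[:,None]; return u@K[:2,:2].T+K[:2,2]
def grab(n):
    c=cal(n); im=np.ascontiguousarray(grab_frame(n)); return im,c
def save(n,im): cv2.imwrite("pics/"+n,im[:,:,::-1])
def comps(im,f,amin=30):
    hsv=cv2.cvtColor(im,cv2.COLOR_RGB2HSV).astype(int); m=f(hsv[...,0],hsv[...,1],hsv[...,2]).astype(np.uint8)
    n,l,s,ce=cv2.connectedComponentsWithStats(m)
    return [(int(s[i,4]),ce[i].round(1),s[i,:4],l==i) for i in range(1,n) if s[i,4]>=amin]
E
python3 - <<'E'
from h import *
o=get_obs()
for k in o: print(k,np.round(o[k],3))
for n in ("top","scene","wrist"):
    im,c=grab(n); save(n+"0.png",im); np.save("pics/"+n+"0.npy",im); print(n,c[0].tolist(),c[1],c[2].round(3),c[3].round(3).tolist())
E
```

```text
pics
clock 0.0
joints [ 1.183  0.478  0.022  1.556 -0.012  1.109 -0.083]
qvel [ 0.001  0.     0.    -0.001  0.    -0.    -0.   ]
tau [ 1.0000e-03 -5.9646e+01  1.6090e+00 -2.8120e+01  1.3000e-02  9.0000e-03
  0.0000e+00]
tcp_pos [ 0.186 -0.648  0.303]
orientation [-3.109e+00 -4.380e-01  1.000e-03]
contact_force [-0.04  -0.196 -0.122]
moment [ 0.002 -0.027 -0.032]
grip_width 0.086
top [[363.2505029775016, 0.0, 318.11785970203846], [0.0, 363.2505029775016, 199.46205035145326], [0.0, 0.0, 1.0]] 0.028654206030378764 [ 0.405 -0.018  1.167] [[0.015, -0.993, 0.121], [-1.0, -0.017, -0.016], [0.018, -0.12, -0.993]]
scene [[438.5172114225803, 0.0, 323.9050819402129], [0.0, 438.5172114225803, 193.1773227370432], [0.0, 0.0, 1.0]] 0.023268506853275302 [ 1.202 -0.262  1.08 ] [[0.344, 0.764, -0.546], [0.939, -0.277, 0.204], [0.005, -0.583, -0.813]]
wrist [[313.8303164827057, 0.0, 314.9119741886556], [0.0, 313.8303164827057, 201.11558493394693], [0.0, 0.0, 1.0]] -0.02166155189558551 [ 0.257 -0.627  0.373] [[0.276, -0.92, -0.279], [-0.961, -0.264, -0.078], [-0.002, 0.29, -0.957]]
```

View pics/top0.png

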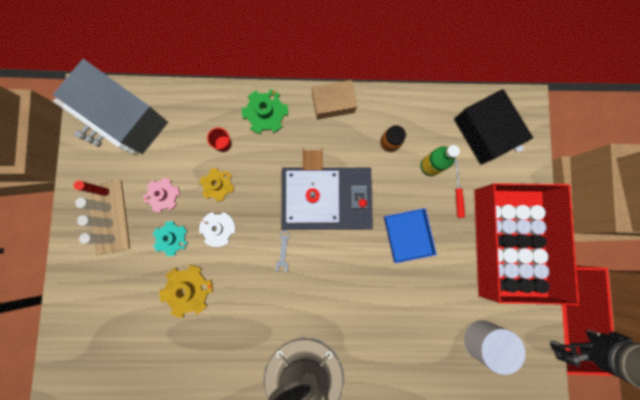

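View pics/scene0.png

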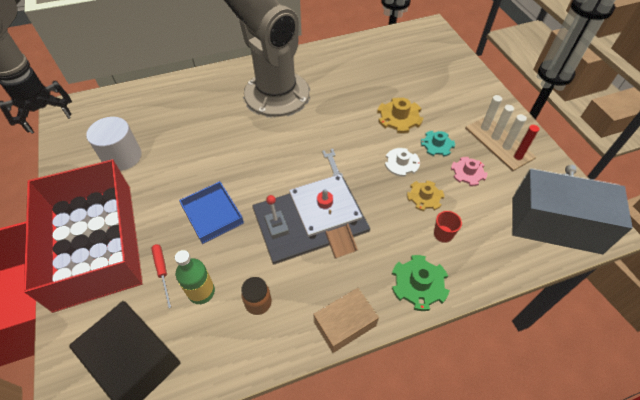

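```bash
python3 - <<'E'
from h import *
M={"red":lambda h,s,v:((h<8)|(h>172))&(s>140)&(v>70),"yellow":lambda h,s,v:(h>20)&(h<34)&(s>130)&(v>100),"blue":lambda h,s,v:(h>100)&(h<125)&(s>120)&(v>60),"brass":lambda h,s,v:(h>14)&(h<30)&(s>60)&(v>80)}
for n in ("top","scene"):
    im=np.load("pics/"+n+"0.npy"); c=cal(n)
    for k,f in M.items():
        for a,ce,b,m in comps(im,f,12): print(n,k,a,ce,b,onz(c,ce,0.05)[0].round(3))
E
```

```text
top red 49678 [330.9  38.5] [  0   0 640  84] [ 1.069 -0.069  0.05 ]
top red 434 [218.7 138.8] [207 127  24  24] [0.727 0.279 0.05 ]
top red 263 [ 89.7 187.6] [ 74 180  34  15] [0.565 0.659 0.05 ]
top red 10564 [545.  259.4] [474 183 141 163] [ 0.369 -0.728  0.05 ]
top red 113 [312.2 195.4] [306 189  13  14] [ 0.553 -0.017  0.05 ]
top red 227 [459.8 203. ] [455 188  10  30] [ 0.537 -0.476  0.05 ]
top red 53 [362.4 202.5] [359 199   8   8] [ 0.534 -0.173  0.05 ]
top red 17 [514.6 234.4] [512 233   6   4] [ 0.443 -0.64   0.05 ]
top red 13 [529.4 234.9] [527 234   6   3] [ 0.443 -0.685  0.05 ]
top red 14 [515.4 246.9] [513 246   6   3] [ 0.405 -0.64   0.05 ]
top red 12 [530. 247.] [528 246   6   3] [ 0.406 -0.685  0.05 ]
top red 15 [517.  278.3] [514 277   7   4] [ 0.311 -0.64   0.05 ]
top red 15 [531.3 278.6] [529 277   6   4] [ 0.311 -0.683  0.05 ]
top red 24 [567.5 349.1] [565 347   6   5] [ 0.111 -0.775  0.05 ]
top red 26 [577.8 349.6] [576 346   5   8] [ 0.11  -0.805  0.05 ]
top red 454 [586.6 370. ] [567 361  46  16] [ 0.055 -0.825  0.05 ]
top yellow 147 [427.2 165.2] [422 154  14
[... 2307 characters left out ...]
53  10  14] [0.328 1.275 0.05 ]
scene brass 16 [577.9  65.7] [575  62   7   9] [0.29  1.056 0.05 ]
scene brass 18 [592.8  67.2] [591  64   5   8] [0.316 1.1   0.05 ]
scene brass 30 [579.5  74.5] [575  69  10  12] [0.332 1.03  0.05 ]
scene brass 14 [585.1  77.6] [583  76   6   5] [0.353 1.037 0.05 ]
scene brass 16 [59.6 96.8] [56 95  7  4] [-0.17  -0.706  0.05 ]
scene brass 316 [630.6 143.4] [615 126  25  31] [0.657 0.962 0.05 ]
scene brass 65 [579.6 173.1] [574 166  15  12] [0.7   0.736 0.05 ]
scene brass 226 [634.3 209.4] [628 196  12  30] [0.858 0.793 0.05 ]
scene brass 15 [421.2 300.7] [419 299   5   4] [0.897 0.109 0.05 ]
scene brass 17 [637.2 319.8] [633 316   7  10] [1.112 0.569 0.05 ]
```

The top picture shows the feeder with the red collar at (312,195), the lever knob at (362,202), the blue tray at (410,236) and the white plate at (216,229). The small yellow plate is at (216,184) and the big yellow look-alike at (186,290). The scene view agrees with this. I'll move above the collar for a close look.

Request:
{"name": "jog_arm", "arguments": {"plan": [[[2.2, 3.9, 0], -0.04], [[2.2, 3.9, 0], -0.04], [[2.2, 3.9, 0], -0.04], [[2.2, 3.9, 0], -0.04], [[2.2, 3.9, 0], -0.04], [[2.2, 3.9, 0], -0.04], [[2.2, 3.9, 0], -0.04], [[2.2, 3.9, 0], 0]], "hand": 8.5, "grip_force": 40}}

```text
clock: 0.95
tcp_pos: [0.3629, -0.335, 0.3039]
orientation: [3.141, -0.002, -0.0]
contact_force: [1.4, -0.3, -0.8]
grip_width: 0.0849
```

Request:
{"name": "jog_arm", "arguments": {"plan": [[[2.2, 4, 0], 0], [[2.2, 4, 0], 0], [[2.2, 4, 0], 0], [[2.2, 4, 0], 0], [[2.2, 4, 0], 0], [[2.2, 4, 0], 0], [[2.2, 4, 0], 0], [[2.2, 4, 0], 0], [[0, 0, 0], 0], [[0, 0, 0], 0], [[0, 0, 0], 0]]}}

```text
clock: 2.05
tcp_pos: [0.5379, -0.0181, 0.3035]
orientation: [3.141, -0.003, -0.002]
contact_force: [-0.1, -0.0, 0.2]
grip_width: 0.085
```

```bash
python3 - <<'E'
from h import *
o=get_obs(); print(o["tcp_pos"],o["orientation"],o["qvel"])
im,c=grab("wrist"); save("w1.png",im); np.save("pics/w1.npy",im); print(c[2],c[3].round(3))
np.savez("pics/w1c.npz",K=c[0],k=c[1],t=c[2],M=c[3])
E
```

```text
[ 0.53787051 -0.01805244  0.30354475] [ 3.14080347e+00 -2.73485918e-03 -1.65778779e-03] [ 0.01321877 -0.00668444  0.00828139  0.00175609  0.0007717   0.00076727
 -0.00086184]
[ 0.61162635 -0.01665634  0.37328858] [[-0.002 -0.957 -0.29 ]
 [-1.     0.002 -0.   ]
 [ 0.001  0.29  -0.957]]
```

View pics/w1.png

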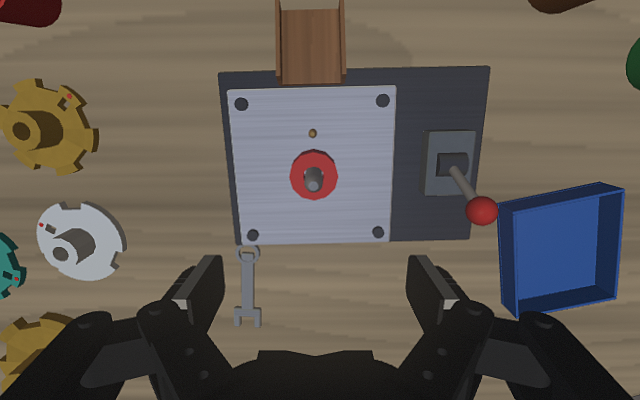

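The wrist view shows the collar and shaft at (313,177), the brass pin at (312,133), the deck corners near (228,90), (396,85), (390,241) and (236,245), the knob at (481,210) and the tray at about (560,250). I'll measure the feeder pose and the collar.

```bash
cat > meas.py <<'E'
from h import *
im=np.load("pics/w1.npy"); d=np.load("pics/w1c.npz"); c=(d["K"],float(d["k"]),d["t"],d["M"])
def quad(mask,z):
    ct=max(cv2.findContours(mask.astype(np.uint8),cv2.RETR_EXTERNAL,cv2.CHAIN_APPROX_NONE)[0],key=cv2.contourArea)[:,0]
    P=onz(c,ct,z)[:,:2]; return cv2.minAreaRect((P*1000).astype(np.float32)),P
deck=max(comps(im,lambda h,s,v:(s<45)&(v>135),500),key=lambda a:a[0] if 220<a[1][0]<400 else 0)
m=cv2.morphologyEx(deck[3].astype(np.uint8),cv2.MORPH_OPEN,np.ones((5,5)))
print("deck",deck[0],quad(m,0.065)[0])
hs=cv2.cvtColor(im,cv2.COLOR_RGB2HSV); 
sub=[x for x in comps(im,lambda h,s,v:(h>12)&(h<30)&(s>80)&(v>60),5) if 295<x[1][0]<330 and 120<x[1][1]<145]
for x in sub: print("pin",x[:3],onz(c,x[1],0.078)[0])
# bolts
hb=[x for x in comps(im,lambda h,s,v:(v<110),40) if 225<x[1][0]<395 and 85<x[1][1]<245 and x[0]<400]
for x in hb: print("bolt",x[:2],onz(c,x[1],0.067)[0].round(4))
if len(hb)==4: print("mean",np.mean([onz(c,x[1],0.067)[0] for x in hb],0))
red=[x for x in comps(im,lambda h,s,v:((h<8)|(h>172))&(s>120)&(v>60),100)]
for x in red: print("red",x[0],x[1],x[2])
col=[x for x in red if 290<x[1][0]<335][0]
r,P=quad(col[3],0.09); print("collar",r, (P.max(0)+P.min(0))/2)
tr=[x for x in comps(im,lambda h,s,v:(h>100)&(h<125)&(s>120)&(v>40),3000)]
for x in tr: print("tray",x[:3],quad(x[3],0.035)[0])
k=[x for x in red if 465<x[1][0]<495][0]; 
dd=rays(c,k[1])[0]; print("knob ray at y -145:",[ (c[2]+dd*s).round(3).tolist() for s in [(-0.162-c[2][1])/dd[1]]])
E
python3 meas.py
```

```text
deck 21936 ((550.0989379882812, -15.091697692871094), (157.16099548339844, 157.14193725585938), 1.2533265352249146)
pin (46, array([312.1, 132.7]), array([309, 129,   7,   8], dtype=int32)) [ 0.58800462 -0.01426801  0.078     ]
bolt (152, array([382.4, 100. ])) [ 0.617  -0.0798  0.067 ]
bolt (150, array([240.8, 103.7])) [0.614  0.0523 0.067 ]
bolt (43, array([312.7, 132.9])) [ 0.5869 -0.0148  0.067 ]
bolt (118, array([314.4, 153.6])) [ 0.5671 -0.0163  0.067 ]
bolt (331, array([313.2, 177.7])) [ 0.5431 -0.0151  0.067 ]
bolt (114, array([377.7, 231.7])) [ 0.4849 -0.0827  0.067 ]
bolt (109, array([252.5, 234.6])) [0.4819 0.0492 0.067 ]
red 1382 [313.3 174.1] [290 150  48  50]
red 748 [481.6 210.6] [466 197  33  29]
collar ((550.0528564453125, -15.488349914550781), (43.06999969482422, 44.486209869384766), 74.84579467773438) [ 0.5507043  -0.01544947]
tray (14028, array([560.6, 248.6]), array([497, 182, 128, 137], dtype=int32)) ((442.1077880859375, -311.7662048339844), (163.47669982910156, 146.79876708984375), 12.278691291809082)
knob ray at y -145: [[0.524, -0.162, 0.116]]
```

Measured: shaft (0.550, -0.0153), yaw 0.0226, and the predicted pin position matches the measured one. The tray centre is about (0.44, -0.31). Descending on the collar.

Request:
{"name": "jog_arm", "arguments": {"plan": [[[1.2, 0.28, 0], 0.024], [[0, 0, -4], 0], [[0, 0, -4], 0], [[0, 0, -3], 0], [[0, 0, -2], 0], [[0, 0, -1.5], 0], [[0, 0, -1], 0], [[0, 0, 0], 0], [[0, 0, 0], 0], [[0, 0, 0], 0]]}}

```text
clock: 3.1
tcp_pos: [0.5512, -0.0139, 0.15]
orientation: [3.141, 0.037, 0.003]
contact_force: [-0.4, -0.4, -0.4]
grip_width: 0.0848
```

```bash
python3 - <<'E'
from h import *
o=get_obs(); r=R.from_rotvec(o["orientation"]).as_matrix(); print(o["tcp_pos"],np.arctan2(r[1,0],r[0,0]),o["contact_force"])
E
```

```text
[ 0.5511867  -0.01393842  0.15001031] 0.023731269897818374 [-0.35012982 -0.35198775 -0.42038716]
```

Request:
{"name": "jog_arm", "arguments": {"plan": [[[-0.1, -0.14, -0.5], 0], [[0, 0, -0.5], 0], [[0, 0, 0], 0], [[0, 0, 0], 0]]}}

```text
clock: 3.5
tcp_pos: [0.5493, -0.0154, 0.1387]
orientation: [3.141, 0.037, -0.001]
contact_force: [0.7, -0.1, -0.6]
grip_width: 0.0849
```

Request:
{"name": "jog_arm", "arguments": {"plan": [[[0, 0, 0], 0], [[0, 0, 0], 0], [[0, 0, 0], 0], [[0, 0, 0], 0], [[0, 0, 0], 0], [[0, 0, 0], 0], [[0, 0, 0], 0], [[0, 0, 0], 0]], "hand": 3, "grip_force": 40}}

```text
clock: 4.3
tcp_pos: [0.5495, -0.0153, 0.1394]
orientation: [3.141, 0.037, 0.001]
contact_force: [-2.2, -0.8, 6.3]
grip_width: 0.0436
```

The grip is on the collar (43.6 mm). Next: lift it, carry it over to the tray and stop above.

Request:
{"name": "jog_arm", "arguments": {"plan": [[[0, 0, 0.5], 0], [[0, 0, 1], 0], [[0, 0, 1.5], 0], [[0, 0, 2], 0], [[0, 0, 2], 0], [[0, 0, 2], 0], [[0, 0, 1], 0], [[0, 0, 0], 0], [[0, 0, 0], 0]]}}

```text
clock: 5.2
tcp_pos: [0.5492, -0.0154, 0.2387]
orientation: [3.141, 0.037, -0.0]
contact_force: [-0.1, 0.7, -1.7]
grip_width: 0.0437
```

Request:
{"name": "jog_arm", "arguments": {"plan": [[[-0.5, -1.5, 0], 0], [[-1, -2.8, 0], 0], [[-1.2, -3.2, 0], 0], [[-1.2, -3.2, 0], 0], [[-1.2, -3.2, 0], 0], [[-1.2, -3.2, 0], 0], [[-1.2, -3.2, 0], 0], [[-1.2, -3.2, 0], 0], [[-1, -2.8, 0], 0], [[-0.7, -2, 0], 0], [[-0.5, -1, 0], 0], [[0, 0, 0], 0]]}}

```text
clock: 6.4
tcp_pos: [0.4386, -0.31, 0.2381]
orientation: [-3.141, -0.032, 0.003]
contact_force: [-0.6, 0.0, -0.7]
grip_width: 0.0432
```

```bash
python3 - <<'E'
from h import *
o=get_obs(); print(o["tcp_pos"],o["grip_width"])
im,c=grab("wrist"); save("w2.png",im); np.save("pics/w2.npy",im)
for x in comps(im,lambda h,s,v:(h>100)&(h<125)&(s>120)&(v>40),1000):
    ct=max(cv2.findContours(x[3].astype(np.uint8),0,1)[0],key=cv2.contourArea)[:,0]
    for z in(0.0,0.035): print(x[:3],z,cv2.minAreaRect((onz(c,ct,z)[:,:2]*1000).astype(np.float32)))
E
```

```text
[ 0.43864039 -0.31001629  0.23809362] 0.043232377301505025
(17707, array([334. , 169.1]), array([241,  94, 170, 165], dtype=int32)) 0.0 ((427.20794677734375, -324.9444885253906), (168.4673614501953, 145.12979125976562), 12.260774612426758)
(17707, array([334. , 169.1]), array([241,  94, 170, 165], dtype=int32)) 0.035 ((436.9005126953125, -322.91180419921875), (149.309814453125, 128.62608337402344), 12.260797500610352)
```

View pics/w2.png

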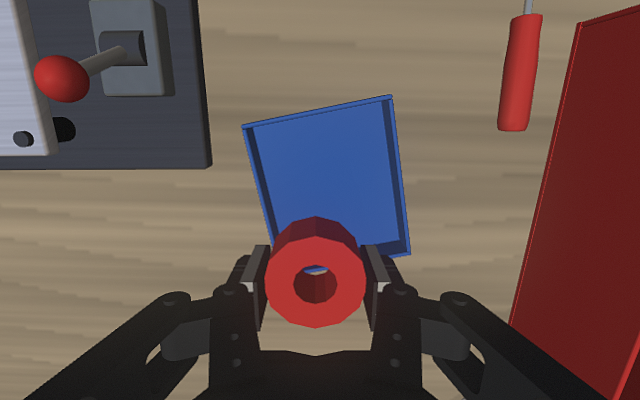

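The wrist view shows the collar held squarely at (315,285) and the whole tray below it. Its rim measures 149 x 129 mm, centred at (0.437, -0.323). Lowering there.

Request:
{"name": "jog_arm", "arguments": {"plan": [[[0, -1.2, -2], 0], [[0, 0, -3], 0], [[0, 0, -3], 0], [[0, 0, -3], 0], [[0, 0, -2.5], 0], [[0, 0, -1], 0], [[0, 0, -0.7], 0], [[0, 0, -0.4], 0], [[0, 0, 0], 0], [[0, 0, 0], 0]]}}

```text
clock: 7.45
tcp_pos: [0.441, -0.3206, 0.0838]
orientation: [3.141, 0.037, 0.002]
contact_force: [-0.3, 0.1, -1.0]
grip_width: 0.0437
```

Request:
{"name": "jog_arm", "arguments": {"plan": [[[0, 0, -0.2], 0], [[0, 0, -0.2], 0], [[0, 0, -0.15], 0], [[0, 0, 0], 0], [[0, 0, 0], 0]]}}

```text
clock: 7.95
tcp_pos: [0.4406, -0.3206, 0.0784]
orientation: [3.141, 0.037, 0.001]
contact_force: [-1.7, 1.6, 9.6]
grip_width: 0.0436
```

Request:
{"name": "jog_arm", "arguments": {"plan": [[[0, 0, 0], 0], [[0, 0, 0], 0], [[0, 0, 0], 0], [[0, 0, 0], 0], [[0, 0, 1], 0], [[0, 0, 3], 0], [[0, 0, 4], 0], [[0, 0, 4.5], 0], [[0, 0, 4.5], 0], [[0, 0, 3], 0], [[0, 0, 0], 0]], "hand": 6.5}}

```text
clock: 9.05
tcp_pos: [0.4424, -0.3215, 0.283]
orientation: [3.136, 0.037, 0.012]
contact_force: [0.1, -0.7, 0.0]
grip_width: 0.0651
```

```bash
python3 - <<'E'
from h import *
o=get_obs(); print(o["tcp_pos"],o["grip_width"])
im,c=grab("wrist"); save("w3.png",im)
for x in comps(im,lambda h,s,v:((h<8)|(h>172))&(s>120)&(v>60),400):
    ct=max(cv2.findContours(x[3].astype(np.uint8),0,1)[0],key=cv2.contourArea)[:,0]
    print(x[:3],cv2.minAreaRect((onz(c,ct,0.0285)[:,:2]*1000).astype(np.float32)))
E
```

```text
[ 0.44235397 -0.32145125  0.28302251] 0.06505245070418124
(36745, array([566.8, 189.3]), array([478,   8, 162, 392], dtype=int32)) ((349.34881591796875, -608.3038330078125), (499.9664001464844, 196.53504943847656), 18.196813583374023)
(2560, array([477.9,  84.4]), array([461,  35,  35,  99], dtype=int32)) ((541.6221313476562, -479.51629638671875), (91.64354705810547, 26.958984375), 3.218801975250244)
(1242, array([93.8, 90.5]), array([73, 72, 43, 38], dtype=int32)) ((528.8513793945312, -100.97415161132812), (34.72138595581055, 41.379459381103516), 0.8121342062950134)
(1177, array([312.8, 181.1]), array([292, 159,  42,  44], dtype=int32)) ((441.853271484375, -319.18560791015625), (44.391357421875, 44.74647521972656), 48.653289794921875)
```

Request:
{"name": "jog_arm", "arguments": {"plan": [[[0.5, 2, 0], 0], [[0.9, 4, 0], 0], [[0.9, 4, 0], 0], [[0.9, 4, 0], 0], [[0.9, 4, 0], 0], [[0.9, 4, 0], 0], [[0.9, 4, 0], 0], [[0.9, 4, 0], 0], [[0.9, 4, 0], 0], [[0.9, 4, 0], 0]]}}

```text
clock: 10.1
tcp_pos: [0.5257, 0.061, 0.2761]
orientation: [3.141, 0.037, -0.004]
contact_force: [0.4, 0.5, 0.1]
grip_width: 0.0649
```

Request:
{"name": "jog_arm", "arguments": {"plan": [[[0.9, 4, 0], 0], [[0.9, 4, 0], 0], [[0.9, 4, 0], 0], [[0.9, 4, 0], 0], [[0.9, 4, 0], 0], [[0.5, 2.5, 0], 0], [[0, 0, 0], 0], [[0, 0, 0], 0], [[0, 0, 0], 0]], "hand": 8.5}}

```text
clock: 11.0
tcp_pos: [0.5763, 0.2827, 0.2764]
orientation: [3.139, 0.035, -0.002]
contact_force: [-0.3, -0.2, 0.8]
grip_width: 0.0848
```

```bash
python3 - <<'E'
from h import *
o=get_obs(); print(o["tcp_pos"],o["grip_width"])
im,c=grab("wrist"); save("w4.png",im); np.save("pics/w4.npy",im)
np.savez("pics/w4c.npz",K=c[0],k=c[1],t=c[2],M=c[3])
E
```

```text
[0.57630552 0.28274499 0.27643143] 0.08483343753388713
```

View pics/w4.png

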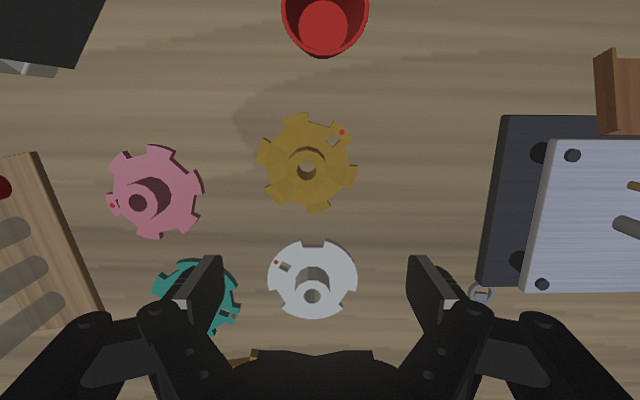

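The collar lies flat in the tray (44 mm circle at (0.442, -0.319)). The wrist view shows the small yellow plate with its bore at about (307,172), its slot at about (334,141) and its red dot at (341,131). The white plate at (313,280) is close, on the robot's side.

```bash
python3 - <<'E'
from h import *
im=np.load("pics/w4.npy"); d=np.load("pics/w4c.npz"); c=(d["K"],float(d["k"]),d["t"],d["M"])
Y=[x for x in comps(im,lambda h,s,v:(h>18)&(h<32)&(s>130)&(v>50),1000) if abs(x[1][0]-307)<25 and abs(x[1][1]-165)<25][0]
m=Y[3].astype(np.uint8); ct=max(cv2.findContours(m,0,1)[0],key=cv2.contourArea)[:,0]
print(Y[:3],(onz(c,Y[1],0.01)[0]).round(4))
P=onz(c,ct,0.008)[:,:2]; print("circle",cv2.minEnclosingCircle((P*1000).astype(np.float32)))
f=np.zeros_like(m); cv2.drawContours(f,[ct[:,None]],-1,1,-1)
n,l,s,ce=cv2.connectedComponentsWithStats((f&(1-m)).astype(np.uint8))
for i in range(1,n):
    if s[i,4]>8: print("hole",s[i],ce[i],onz(c,ce[i],0.01)[0].round(4),onz(c,ce[i],0.042)[0].round(4))
for x in comps(im,lambda h,s,v:((h<8)|(h>172))&(s>140)&(v>100),6):
    if 325<x[1][0]<355 and 115<x[1][1]<145: print("dot",x[:2],onz(c,x[1],0.01)[0].round(4))
big=cv2.resize(im[95:225,240:375],None,fx=4,fy=4,interpolation=cv2.INTER_CUBIC); save("w4c.png",big)
E
```

```text
(6284, array([306.2, 163. ]), array([257, 112, 101, 101], dtype=int32)) [0.5908 0.2934 0.01  ]
circle ((588.8930053710938, 292.759765625), 54.95683288574219)
hole [339 129   6   7  32] [341.28125 131.8125 ] [0.6246 0.257  0.01  ] [0.627  0.2598 0.042 ]
hole [326 133  14  14 110] [332.5 139.5] [0.6164 0.266  0.01  ] [0.6196 0.2679 0.042 ]
hole [297 147  16   4  20] [303.8 148.4] [0.6064 0.2962 0.01  ] [0.6106 0.2952 0.042 ]
hole [299 161  17  13 149] [306.57718121 166.44966443] [0.587 0.293 0.01 ] [0.593  0.2923 0.042 ]
hole [300 175   7   4  13] [303.         176.61538462] [0.5757 0.2967 0.01  ] [0.5828 0.2957 0.042 ]
dot (19, array([341.4, 131.8])) [0.6246 0.2569 0.01  ]
```

View pics/w4c.png

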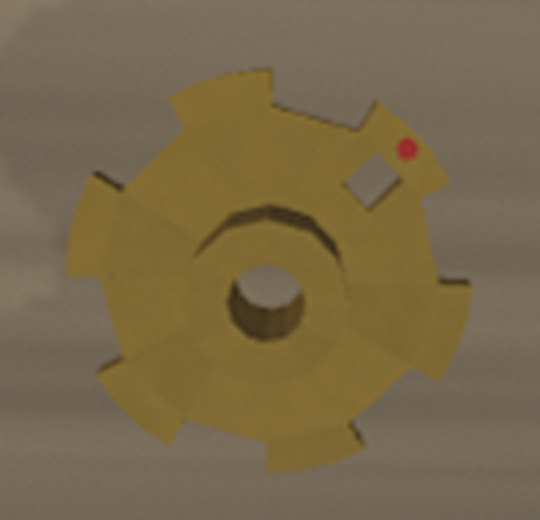

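The disc's enclosing circle has r = 54.96 mm (should be 55), so the axis is (0.5889, 0.2928). The slot lies at 38.4 mm and the dot at 50.6 mm, giving a plate yaw of about -0.782. I'll turn the tool with the plate, so that turning back +0.805 lines it up with the feeder.

Request:
{"name": "jog_arm", "arguments": {"plan": [[[0.6, 0.5, 0], -0.134], [[0.66, 0.5, 0], -0.134], [[0, 0, -2], -0.134], [[0, 0, -3], -0.134], [[0, 0, -3], -0.134], [[0, 0, -2], -0.134], [[0, 0, 0], 0], [[0, 0, 0], 0], [[0, 0, 0], 0], [[0, 0, 0], 0]]}}

```text
clock: 12.05
tcp_pos: [0.5896, 0.295, 0.179]
orientation: [-2.904, 1.191, -0.0]
contact_force: [1.3, -0.2, -0.0]
grip_width: 0.0851
```

```bash
python3 - <<'E'
from h import *
ps=[]
for i in range(3):
    o=get_obs(); im,c=grab("wrist"); ps.append(o["tcp_pos"])
r=R.from_rotvec(o["orientation"]).as_matrix(); print(np.array(ps).round(4),np.arctan2(r[1,0],r[0,0]),o["joints"].round(2) if hasattr(o["joints"],"round") else o["joints"])
print(r[:,2].round(4))
save("w5.png",im)
Y=max(comps(im,lambda h,s,v:(h>18)&(h<32)&(s>130)&(v>50),1000),key=lambda x:x[0])
m=Y[3].astype(np.uint8); ct=max(cv2.findContours(m,0,1)[0],key=cv2.contourArea)[:,0]
print(Y[:3]); P=onz(c,ct,0.009)[:,:2]; print("circle",cv2.minEnclosingCircle((P*1000).astype(np.float32)))
f=np.zeros_like(m); cv2.drawContours(f,[ct[:,None]],-1,1,-1)
n,l,s,ce=cv2.connectedComponentsWithStats((f&(1-m)).astype(np.uint8))
for i in range(1,n):
    if s[i,4]>15: print("hole",s[i],ce[i],onz(c,ce[i],0.01)[0].round(4),onz(c,ce[i],0.042)[0].round(4))
E
```

```text
[[0.5896 0.295  0.179 ]
 [0.5896 0.2947 0.1787]
 [0.5895 0.2945 0.1785]] -0.779970296029539 [-0.5   0.58 -0.08  1.69  0.06  0.87 -2.95]
[ 8.0e-04  1.9e-03 -1.0e+00]
(11628, array([318.8, 197.5]), array([252, 130, 135, 133], dtype=int32))
circle ((589.03271484375, 292.6128845214844), 55.05555725097656)
hole [316 132   8   9  57] [319.45614035 135.80701754] [0.6247 0.2569 0.01  ] [0.627  0.2551 0.042 ]
hole [313 144  14  16 206] [319.33009709 150.98543689] [0.6167 0.2649 0.01  ] [0.62   0.2621 0.042 ]
hole [310 201  18   8 111] [318.79279279 204.48648649] [0.5867 0.2949 0.01  ] [0.5941 0.2881 0.042 ]
```

Joint 7 sits at -2.95, right by its limit. I'll use the next hub flat (+30°) instead and descend there.

Request:
{"name": "jog_arm", "arguments": {"plan": [[[0, -0.1, 0], 0.13], [[-0.05, -0.1, 0], 0.13], [[0, 0, -2], 0.13], [[0, 0, -2], 0.13], [[0, 0, -2], 0], [[0, 0, -1.5], 0], [[0, 0, -1], 0], [[0, 0, 0], 0], [[0, 0, 0], 0], [[0, 0, 0], 0]]}}

```text
clock: 13.2
tcp_pos: [0.5891, 0.2931, 0.0935]
orientation: [-3.114, 0.407, -0.002]
contact_force: [-0.0, 0.2, -0.9]
grip_width: 0.0847
```

```bash
python3 - <<'E'
from h import *
o=get_obs()
r=R.from_rotvec(o["orientation"]).as_matrix(); print(o["tcp_pos"].round(4),np.arctan2(r[1,0],r[0,0]),o["joints"].round(2),r[:,2].round(4))
E
```

```text
[0.5891 0.2931 0.0935] -0.260119739540904 [-0.43  0.7  -0.18  1.73  0.18  0.73 -2.53] [ 1.6e-03  8.0e-04 -1.0e+00]
```

Request:
{"name": "jog_arm", "arguments": {"plan": [[[0, -0.05, -0.4], 0], [[0, 0, -0.3], 0], [[0, 0, 0], 0], [[0, 0, 0], 0]]}}

```text
clock: 13.6
tcp_pos: [0.5885, 0.2921, 0.0853]
orientation: [3.115, -0.408, -0.0]
contact_force: [0.2, -0.2, 0.0]
grip_width: 0.085
```

Request:
{"name": "jog_arm", "arguments": {"plan": [[[0, 0, 0], 0], [[0, 0, 0], 0], [[0, 0, 0], 0], [[0, 0, 0], 0], [[0, 0, 0], 0], [[0, 0, 0], 0], [[0, 0, 0], 0], [[0, 0, 0], 0], [[0, 0, 0], 0]], "hand": 3, "grip_force": 70}}

```text
clock: 14.5
tcp_pos: [0.5888, 0.2923, 0.0858]
orientation: [-3.115, 0.408, -0.001]
contact_force: [0.4, 0.5, 5.0]
grip_width: 0.0391
```

```bash
python3 - <<'E'
from h import *
P=[];Yw=[]
for i in range(3):
    o=get_obs(); im,c=grab("wrist")
    r=R.from_rotvec(o["orientation"]).as_matrix(); P.append(o["tcp_pos"]);Yw.append(np.arctan2(r[1,0],r[0,0]))
print(np.mean(P,0).round(4),np.mean(Yw),o["grip_width"],o["contact_force"])
save("w6.png",im);np.save("pics/w6.npy",im)
for x in comps(im,lambda h,s,v:((h<8)|(h>172))&(s>140)&(v>80),15):
    if 200<x[1][0]<440: 
        p=onz(c,x[1],0.01)[0]; print("dot",x[:2],p.round(4),np.arctan2(p[1]-.2926,p[0]-.5890), np.hypot(p[1]-.2926,p[0]-.5890))
E
```

```text
[0.5888 0.2923 0.0858] -0.26020606580065514 0.03871883748408314 [0.12994342 0.65185664 5.3737496 ]
dot (100, array([369. , 171.2])) [0.6252 0.2578 0.01  ] -0.7663395473353387 0.05020149658020121
```

Gripped on the flats at 39 mm. Lift, then carry and turn to above the shaft.

Request:
{"name": "jog_arm", "arguments": {"plan": [[[0, 0, 0.4], 0], [[0, 0, 0.8], 0], [[0, 0, 1.5], 0], [[0, 0, 2], 0], [[0, 0, 2.3], 0], [[0, 0, 2.5], 0], [[0, 0, 2.5], 0], [[0, 0, 2], 0], [[0, 0, 1], 0], [[0, 0, 0], 0], [[0, 0, 0], 0]]}}

```text
clock: 15.75
tcp_pos: [0.5881, 0.2918, 0.2348]
orientation: [3.114, -0.408, -0.001]
contact_force: [-0.2, -0.6, -2.4]
grip_width: 0.0384
```

Request:
{"name": "jog_arm", "arguments": {"plan": [[[-0.2, -1.5, 0], 0.04], [[-0.35, -2.8, 0], 0.08], [[-0.4, -3.2, 0], 0.09], [[-0.4, -3.2, 0], 0.09], [[-0.4, -3.2, 0], 0.09], [[-0.4, -3.2, 0], 0.09], [[-0.4, -3.2, 0], 0.09], [[-0.4, -3.2, 0], 0.09], [[-0.4, -3, 0], 0.08], [[-0.3, -2.3, 0], 0.046], [[-0.2, -1.5, 0], 0.02], [[0, 0, 0], 0]]}}

```text
clock: 16.95
tcp_pos: [0.5489, -0.0139, 0.2339]
orientation: [3.027, 0.84, -0.005]
contact_force: [0.9, -0.9, -2.3]
grip_width: 0.0387
```

Request:
{"name": "jog_arm", "arguments": {"plan": [[[0, 0, 0], 0], [[0, 0, 0], 0], [[0, 0, 0], 0], [[0, 0, 0], 0]]}}

```text
clock: 17.35
tcp_pos: [0.5501, -0.0098, 0.2354]
orientation: [-3.024, -0.849, -0.0]
contact_force: [-0.0, -0.1, -2.6]
grip_width: 0.0388
```

```bash
cat > st.py <<'E'
from h import *
import sys
P=[];Yw=[];W=[]
for i in range(4):
    o=get_obs(); im,c=grab("wrist")
    r=R.from_rotvec(o["orientation"]).as_matrix(); P.append(o["tcp_pos"]);Yw.append(np.arctan2(r[1,0],r[0,0]));W.append(o["contact_force"])
print(np.mean(P,0).round(4),"yaw",np.mean(Yw).round(4),"w",round(o["grip_width"],4),"F",np.mean(W,0).round(2),"t",o["clock"],r[:,2].round(4))
save(sys.argv[1]+".png",im)
E
python3 st.py w7
```

```text
[ 0.5501 -0.0101  0.2354] yaw 0.5468 w 0.0386 F [-0.18  0.21 -2.43] t 17.5 [ 1.e-04  0.e+00 -1.e+00]
```

View pics/w7.png

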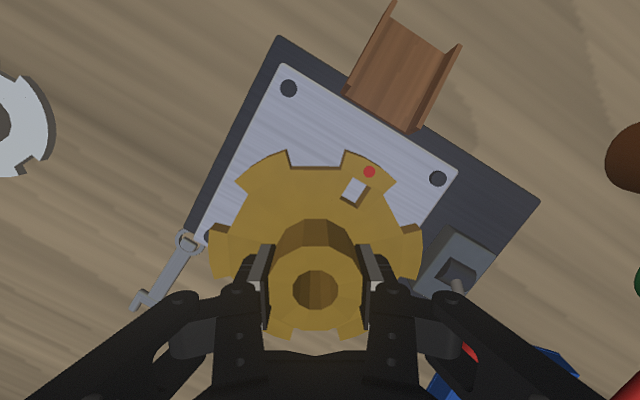

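The plate is held level; slot at (354,193), dot at (369,172). I'll check its in-hand yaw and centre while correcting y by 5 mm.

Request:
{"name": "jog_arm", "arguments": {"plan": [[[0, -0.5, 0], 0], [[0, 0, 0], 0], [[0, 0, 0], 0], [[0, 0, 0], 0]]}}

```text
clock: 17.95
tcp_pos: [0.55, -0.0159, 0.2354]
orientation: [-3.025, -0.846, -0.0]
contact_force: [0.6, -0.8, -2.4]
grip_width: 0.0385
```

```bash
python3 st.py w8; python3 - <<'E'
from h import *
im=cv2.imread("pics/w8.png")[:,:,::-1].copy(); c=cal("wrist"); o=get_obs(); t=o["tcp_pos"]
zt=t[2]-0.0858
for x in comps(im,lambda h,s,v:((h<8)|(h>172))&(s>140)&(v>80),15):
    if 340<x[1][0]<400 and 140<x[1][1]<200:
        p=onz(c,x[1],zt+0.01)[0]-t; print("dot",x[:2],p.round(4),np.arctan2(p[1],p[0]),np.hypot(p[0],p[1]))
Y=max(comps(im,lambda h,s,v:(h>18)&(h<32)&(s>130)&(v>50),1000),key=lambda x:x[0])
m=Y[3].astype(np.uint8); ct=max(cv2.findContours(m,0,1)[0],key=cv2.contourArea)[:,0]
f=np.zeros_like(m); cv2.drawContours(f,[ct[:,None]],-1,1,-1)
n,l,s,ce=cv2.connectedComponentsWithStats((f&(1-m)).astype(np.uint8))
for i in range(1,n):
    if s[i,4]>60: q=onz(c,ce[i],zt+0.01)[0]-t; print("hole",s[i],ce[i],q.round(4),np.arctan2(q[1],q[0]),np.hypot(q[0],q[1]))
E
```

```text
[ 0.55   -0.0158  0.2354] yaw 0.5458 w 0.0388 F [ 0.01 -0.19 -2.29] t 18.1 [-0.e+00  1.e-04 -1.e+00]
dot (101, array([368.9, 171.2])) [ 0.0511  0.0027 -0.0758] 0.05364269046590677 0.051180869613240074
hole [363 165  13  13 132] [368.90151515 171.25757576] [ 0.0511  0.0027 -0.0758] 0.0533525300043047 0.05115754116562821
hole [340 177  30  31 530] [354.60754717 191.83773585] [ 0.0392  0.003  -0.0758] 0.07564132396564476 0.03929564742216898
```

```bash
python3 - <<'E'
from h import *
im=cv2.imread("pics/w8.png")[:,:,::-1].copy(); c=cal("wrist"); o=get_obs(); t=o["tcp_pos"]; zt=t[2]-0.0858
v=cv2.cvtColor(im,cv2.COLOR_RGB2HSV)[...,2].astype(int); print(v[290,285:350:2]); print(v[255:330:3,316])
sub=np.zeros(v.shape,bool); sub[262:318,285:348]=1
for x in comps(im,lambda h,s,vv:sub&(vv<0.78*np.median(v[312:322,305:328])),80):
    ct=max(cv2.findContours(x[3].astype(np.uint8),0,1)[0],key=cv2.contourArea)[:,0]
    P=onz(c,ct,zt+.042)[:,:2]; (a,b),r=cv2.minEnclosingCircle((P*1000).astype(np.float32)); print("bore",x[:3],(np.array([a,b])/1000-t[:2]).round(4),r)
# far rim circle: tooth-tip points
Y=max(comps(im,lambda h,s,vv:(h>18)&(h<32)&(s>130)&(vv>50),1000),key=lambda x:x[0])
ct=max(cv2.findContours(Y[3].astype(np.uint8),0,1)[0],key=cv2.contourArea)[:,0]; ct=ct[ct[:,1]<245]
Q=onz(c,ct,zt+.01)[:,:2]-t[:2]
from scipy.optimize import least_squares
k=np.hypot(*Q.T)>0.052
for _ in range(5):
    s=least_squares(lambda p:np.hypot(*(Q[k]-p).T)-.055,[0,0],loss="soft_l1",f_scale=3e-4).x; k=np.abs(np.hypot(*(Q-s).T)-.055)<.0012
print("rim",s.round(4),k.sum()); 
for n,px in(("dot",(368.9,171.2)),("slot",(354.6,191.8))):
    d=onz(c,px,zt+.01)[0,:2]-t[:2]-s; print(n,np.arctan2(d[1],d[0]),np.hypot(*d))
E
```

```text
[134 132 133 139  71  68  68  67  76  75  75  75  80  93  92  92  92  91
  99 100 100  99 101  93  95  93  92 137 134 134 134 134 135]
[134 133 133 134 134 109  92  91  93  91  91  92  90  91  90  91  90  90
 102 133 133 133 133 133 134]
bore (1408, array([314.7, 289.6]), array([293, 271,  45,  39], dtype=int32)) [0.0006 0.002 ] 9.493973731994629
rim [0.0003 0.0016] 143
dot 0.021612587015130726 0.0508389587537929
slot 0.03435406678429591 0.03893991015574251
```

```bash
python3 - <<'E'
from h import *
for i in range(4):
    o=get_obs(); c=cal("wrist"); r=R.from_rotvec(o["orientation"]).as_matrix()
    print(o["tcp_pos"].round(4),(r.T@(c[2]-o["tcp_pos"])).round(4),c[2].round(4),np.arctan2(r[1,0],r[0,0]).round(4),np.arctan2(c[3][1,1],c[3][0,1]).round(4))
    grab_frame("wrist")
E
```

```text
[ 0.55   -0.0158  0.2354] [ 0.0744 -0.0012 -0.0698] [0.613  0.0239 0.3052] 0.5459 -2.5962
[ 0.55   -0.0158  0.2354] [ 0.0744 -0.0012 -0.0698] [0.613  0.0239 0.3052] 0.5459 -2.5962
[ 0.55   -0.0158  0.2354] [ 0.0744 -0.0012 -0.0698] [0.613  0.0239 0.3052] 0.5459 -2.5962
[ 0.55   -0.0158  0.2354] [ 0.0744 -0.0012 -0.0698] [0.613  0.0239 0.3052] 0.5459 -2.5962
```

The camera confirms the plate's yaw in hand (0.022 against the feeder's 0.0226). TCP is 0.5 mm from the shaft axis. Lowering in stages while watching forces.

Request:
{"name": "jog_arm", "arguments": {"plan": [[[0, 0.05, -1], 0], [[0, 0, -1], 0], [[0, 0, -0.5], 0], [[0, 0, -0.3], 0], [[0, 0, -0.3], 0], [[0, 0, 0], 0], [[0, 0, 0], 0]]}}

```text
clock: 19.05
tcp_pos: [0.5501, -0.0154, 0.2045]
orientation: [3.025, 0.847, 0.0]
contact_force: [0.7, 0.4, -2.9]
grip_width: 0.0387
```

Request:
{"name": "jog_arm", "arguments": {"plan": [[[0, 0, -0.3], 0], [[0, 0, -0.3], 0], [[0, 0, -0.3], 0], [[0, 0, 0], 0], [[0, 0, 0], 0]]}}

```text
clock: 19.55
tcp_pos: [0.5497, -0.0157, 0.195]
orientation: [3.025, 0.846, -0.002]
contact_force: [-1.2, -1.7, -2.7]
grip_width: 0.0387
```

The plate is on the shaft, past the taper, with small lateral force. On towards the pin.

Request:
{"name": "jog_arm", "arguments": {"plan": [[[0, 0, -0.5], 0], [[0, 0, -0.6], 0], [[0, 0, -0.6], 0], [[0, 0, -0.4], 0], [[0, 0, 0], 0], [[0, 0, 0], 0]]}}

```text
clock: 20.15
tcp_pos: [0.5495, -0.0157, 0.1737]
orientation: [-3.025, -0.846, 0.002]
contact_force: [-1.5, -4.1, -4.6]
grip_width: 0.0386
```

Request:
{"name": "jog_arm", "arguments": {"plan": [[[0, 0, -0.2], 0], [[0, 0, -0.2], 0], [[0, 0, -0.2], 0], [[0, 0, -0.2], 0], [[0, 0, 0], 0], [[0, 0, 0], 0]]}}

```text
clock: 20.75
tcp_pos: [0.5499, -0.0159, 0.1665]
orientation: [3.025, 0.846, -0.001]
contact_force: [-1.4, -4.8, -2.1]
grip_width: 0.0389
```

Request:
{"name": "jog_arm", "arguments": {"plan": [[[0, -0.06, 0], 0], [[0, 0, -0.2], 0], [[0, 0, -0.2], 0], [[0, 0, -0.2], 0], [[0, 0, 0], 0], [[0, 0, 0], 0]]}}

```text
clock: 21.35
tcp_pos: [0.5499, -0.016, 0.1603]
orientation: [-3.025, -0.847, 0.0]
contact_force: [-2.7, -2.7, -2.5]
grip_width: 0.0387
```

The pin is through the slot with no vertical resistance. Continuing down to the deck.

Request:
{"name": "jog_arm", "arguments": {"plan": [[[0, 0, -0.2], 0], [[0, 0, -0.2], 0], [[0, 0, -0.2], 0], [[0, 0, -0.15], 0], [[0, 0, 0], 0], [[0, 0, 0], 0]]}}

```text
clock: 21.95
tcp_pos: [0.5499, -0.016, 0.1529]
orientation: [-3.025, -0.847, 0.0]
contact_force: [-2.9, -3.6, -1.8]
grip_width: 0.0389
```

Request:
{"name": "jog_arm", "arguments": {"plan": [[[0, 0, -0.1], 0], [[0, 0, -0.1], 0], [[0, 0, 0], 0], [[0, 0, 0], 0]]}}

```text
clock: 22.35
tcp_pos: [0.5499, -0.016, 0.151]
orientation: [3.025, 0.847, -0.0]
contact_force: [-3.6, -3.8, -0.6]
grip_width: 0.0382
```

Request:
{"name": "jog_arm", "arguments": {"plan": [[[0, 0, -0.1], 0], [[0, 0, -0.05], 0], [[0, 0, 0], 0], [[0, 0, 0], 0]]}}

```text
clock: 22.75
tcp_pos: [0.55, -0.016, 0.1507]
orientation: [3.025, 0.846, -0.0]
contact_force: [-7.5, -4.6, 12.1]
grip_width: 0.0384
```

Seated at TCP z = 0.1507, as predicted, with 14 N of upward reaction. Release, rise and check.

Request:
{"name": "jog_arm", "arguments": {"plan": [[[0, 0, 0], 0], [[0, 0, 0], 0], [[0, 0, 0], 0], [[0, 0, 0], 0], [[0, 0, 0], 0], [[0, 0, 2], 0], [[0, 0, 3], 0], [[0, 0, 4], 0], [[0, 0, 3], 0], [[0, 0, 2], 0], [[0, 0, 0], 0], [[0, 0, 0], 0]], "hand": 7}}

```text
clock: 23.95
tcp_pos: [0.5499, -0.016, 0.2893]
orientation: [3.025, 0.847, 0.001]
contact_force: [-0.4, 0.4, -0.8]
grip_width: 0.07
```

```bash
python3 st.py w9; python3 - <<'E'
from h import *
im=cv2.imread("pics/w9.png")[:,:,::-1].copy(); c=cal("wrist")
Y=max(comps(im,lambda h,s,v:(h>18)&(h<32)&(s>130)&(v>50),1000),key=lambda x:x[0])
ct=max(cv2.findContours(Y[3].astype(np.uint8),0,1)[0],key=cv2.contourArea)[:,0]
for z in (0.074,):print(Y[:3],cv2.minEnclosingCircle((onz(c,ct,z)[:,:2]*1000).astype(np.float32)))
E
```

```text
[ 0.5495 -0.016   0.2884] yaw 0.5458 w 0.0698 F [-0.28  0.12 -0.22] t 24.1 [-0.0025  0.     -1.    ]
(7795, array([315. , 184.8]), array([258, 129, 117, 111], dtype=int32)) ((550.5098266601562, -14.000551223754883), 54.822872161865234)
```

View pics/w9.png

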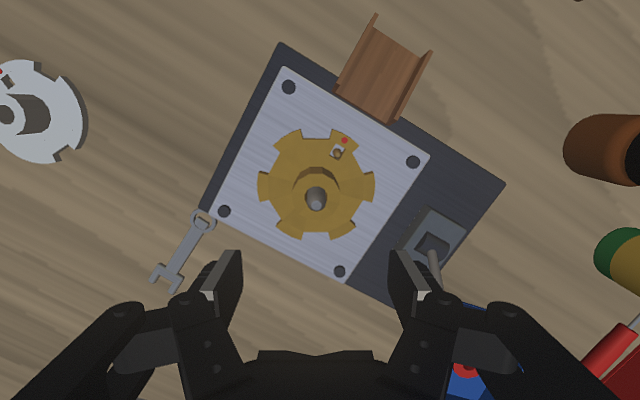

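The plate lies flat on the deck, with the pin in the slot at (338,152) and the shaft through the bore at (316,198). Its circle radius of 54.8 mm at deck height confirms that it is seated. Now back to the collar.

Request:
{"name": "jog_arm", "arguments": {"plan": [[[-0.6, -1.5, 0], -0.04], [[-1, -3, 0], -0.08], [[-1.2, -3.4, 0], -0.08], [[-1.2, -3.4, 0], -0.08], [[-1.2, -3.4, 0], -0.08], [[-1.2, -3.4, 0], -0.08], [[-1.2, -3.4, 0], -0.083], [[-1.2, -3.4, 0], 0], [[-1, -3, 0], 0], [[-0.6, -1.8, 0], 0], [[-0.2, -0.6, 0], 0], [[0, 0, 0], 0]], "hand": 7.5}}

```text
clock: 25.35
tcp_pos: [0.443, -0.3199, 0.289]
orientation: [-3.141, -0.031, 0.001]
contact_force: [0.6, 0.3, 1.0]
grip_width: 0.0749
```

Request:
{"name": "jog_arm", "arguments": {"plan": [[[0, 0, -2], 0], [[0, 0, -2], 0], [[0, 0, 0], 0], [[0, 0, 0], 0], [[0, 0, 0], 0]]}}

```text
clock: 25.85
tcp_pos: [0.4448, -0.3186, 0.2504]
orientation: [3.141, 0.037, 0.002]
contact_force: [-0.1, -0.2, 0.1]
grip_width: 0.0753
```

```bash
python3 st.py w10; python3 - <<'E'
from h import *
im=cv2.imread("pics/w10.png")[:,:,::-1].copy(); c=cal("wrist"); print(get_obs()["joints"])
for x in comps(im,lambda h,s,v:((h<8)|(h>172))&(s>120)&(v>60),400):
    ct=max(cv2.findContours(x[3].astype(np.uint8),0,1)[0],key=cv2.contourArea)[:,0]
    q=onz(c,ct,0.0285)[:,:2]*1000
    print(x[:3],cv2.minAreaRect(q.astype(np.float32)),(q.max(0)+q.min(0))/2)
    if abs(x[1][0]-315)<60:
        print(onz(c,cv2.approxPolyDP(ct,2,True)[:,0],0.0285)[:,:2].round(4).tolist())
E
```

```text
[ 0.4447 -0.3189  0.2505] yaw 0.0232 w 0.075 F [-0.25  0.31 -0.01] t 26.0 [ 1.4e-03 -8.0e-04 -1.0e+00]
[ 0.59809272  0.33139414 -0.10932636  1.91242679  0.04545144  0.89874146
 -1.08154765]
(36408, array([584.1, 198.4]), array([497,  10, 143, 390], dtype=int32)) ((368.4696044921875, -584.0296630859375), (448.5829162597656, 156.7443389892578), 18.446989059448242) [ 392.58834395 -623.89056246]
(3255, array([499.8,  82.2]), array([480,  27,  41, 111], dtype=int32)) ((541.1264038085938, -478.379150390625), (91.78811645507812, 27.620691299438477), 2.730081558227539) [ 541.32906479 -478.76818108]
(1698, array([63.6, 90. ]), array([39, 68, 50, 44], dtype=int32)) ((528.44580078125, -91.8845443725586), (44.071292877197266, 36.94862747192383), 80.00083923339844) [528.5882203  -91.74580623]
(1410, array([316.2, 189.4]), array([294, 164,  46,  50], dtype=int32)) ((441.4932556152344, -319.0281066894531), (44.929481506347656, 44.32195281982422), 46.36705017089844) [ 442.26303011 -319.38240531]
[[0.4665, -0.3192], [0.4635, -0.3089], [0.4556, -0.3015], [0.4438, -0.2977], [0.4299, -0.2997], [0.4209, -0.3085], [0.418, -0.3194], [0.4245, -0.3339], [0.4388, -0.3411], [0.4554, -0.3365], [0.4637, -0.3183]]
```

The collar is at (0.4415, -0.3195), where I released it. Descend and grip.

Request:
{"name": "jog_arm", "arguments": {"plan": [[[-0.37, -0.09, -2], 0], [[0, 0, -4], 0], [[0, 0, -4], 0], [[0, 0, -3], 0], [[0, 0, -2], 0], [[0, 0, -1.2], 0], [[0, 0, -0.6], 0], [[0, 0, 0], 0], [[0, 0, 0], 0], [[0, 0, 0], 0]]}}

```text
clock: 27.05
tcp_pos: [0.4409, -0.3203, 0.0825]
orientation: [3.14, 0.036, 0.003]
contact_force: [0.2, -0.1, 0.9]
grip_width: 0.0751
```

Request:
{"name": "jog_arm", "arguments": {"plan": [[[0, 0, -0.3], 0], [[0, 0, 0], 0], [[0, 0, 0], 0]]}}

```text
clock: 27.35
tcp_pos: [0.4403, -0.3199, 0.0785]
orientation: [3.141, 0.036, 0.0]
contact_force: [-0.2, -0.6, 0.9]
grip_width: 0.0751
```

Request:
{"name": "jog_arm", "arguments": {"plan": [[[0, 0, 0], 0], [[0, 0, 0], 0], [[0, 0, 0], 0], [[0, 0, 0], 0], [[0, 0, 0], 0], [[0, 0, 0], 0], [[0, 0, 0], 0], [[0, 0, 0], 0]], "hand": 3, "grip_force": 40}}

```text
clock: 28.15
tcp_pos: [0.4404, -0.3199, 0.0788]
orientation: [3.141, 0.036, 0.0]
contact_force: [-1.9, 0.9, 5.3]
grip_width: 0.0433
```

```bash
python3 st.py w11; python3 - <<'E'
from h import *
im=cv2.imread("pics/w11.png")[:,:,::-1].copy(); c=cal("wrist"); t=get_obs()["tcp_pos"]
im2=cv2.imread("pics/w2.png")[:,:,::-1].copy()
for i in (im,im2):
    x=[x for x in comps(i,lambda h,s,v:((h<8)|(h>172))&(s>120)&(v>60),1500) if abs(x[1][0]-315)<20][0]; print(x[:3])
E
```

```text
[ 0.4403 -0.3199  0.0788] yaw 0.0227 w 0.0438 F [-1.72  1.13  5.16] t 28.3 [ 1.e-04 -1.e-04 -1.e+00]
(7576, array([313.4, 278.2]), array([264, 216, 103, 111], dtype=int32))
(8172, array([313.8, 276.4]), array([264, 217, 103, 112], dtype=int32))
```

The collar sits in the hand just as it did when lifted off the shaft (same pixels). Carry it back to the shaft.

Request:
{"name": "jog_arm", "arguments": {"plan": [[[0, 0, 0.5], 0], [[0, 0, 1], 0], [[0, 0, 2], 0], [[0, 0, 2.5], 0], [[0, 0, 3], 0], [[0, 0, 3], 0], [[0, 0, 2.5], 0], [[0, 0, 1.5], 0], [[0, 0, 0], 0]]}}

```text
clock: 29.25
tcp_pos: [0.4413, -0.3205, 0.2413]
orientation: [3.139, 0.035, 0.007]
contact_force: [-0.4, -0.8, -0.6]
grip_width: 0.0439
```

Request:
{"name": "jog_arm", "arguments": {"plan": [[[0.5, 1.5, 0], 0], [[1, 2.8, 0], 0], [[1.2, 3.2, 0], 0], [[1.2, 3.2, 0], 0], [[1.2, 3.2, 0], 0], [[1.2, 3.2, 0], 0], [[1.2, 3.2, 0], 0], [[1.2, 3.2, 0], 0], [[1, 3, 0], 0], [[0.7, 2.2, 0], 0], [[0.5, 1.5, 0], 0], [[0, 0, 0], 0]]}}

```text
clock: 30.45
tcp_pos: [0.5494, -0.0155, 0.2378]
orientation: [-3.14, -0.041, 0.001]
contact_force: [-0.6, -0.6, -0.7]
grip_width: 0.044
```

Request:
{"name": "jog_arm", "arguments": {"plan": [[[0, 0, 0], 0], [[0, 0, 0], 0], [[0, 0, 0], 0], [[0, 0, 0], 0], [[0, 0, 0], 0]]}}

```text
clock: 30.95
tcp_pos: [0.5492, -0.0185, 0.2385]
orientation: [3.141, 0.034, 0.0]
contact_force: [-1.1, 0.1, -0.3]
grip_width: 0.0437
```

Request:
{"name": "jog_arm", "arguments": {"plan": [[[0.03, 0.28, 0], 0], [[0, 0, -1.5], 0], [[0, 0, -1], 0], [[0, 0, -0.5], 0], [[0, 0, -0.3], 0], [[0, 0, 0], 0], [[0, 0, 0], 0], [[0, 0, 0], 0]]}}

```text
clock: 31.75
tcp_pos: [0.5499, -0.0151, 0.2058]
orientation: [3.141, 0.036, 0.001]
contact_force: [0.6, 0.4, -0.0]
grip_width: 0.0438
```

Request:
{"name": "jog_arm", "arguments": {"plan": [[[-0.03, -0.05, -0.2], 0], [[0, 0, -0.3], 0], [[0, 0, -0.3], 0], [[0, 0, -0.2], 0], [[0, 0, 0], 0], [[0, 0, 0], 0]]}}

```text
clock: 32.35
tcp_pos: [0.5493, -0.0155, 0.1953]
orientation: [-3.141, -0.036, 0.0]
contact_force: [-0.3, 1.0, -1.1]
grip_width: 0.0438
```

Request:
{"name": "jog_arm", "arguments": {"plan": [[[0, 0, -0.3], 0], [[0, 0, -0.3], 0], [[0, 0, -0.3], 0], [[0, 0, -0.2], 0], [[0, 0, 0], 0], [[0, 0, 0], 0]]}}

```text
clock: 32.95
tcp_pos: [0.5493, -0.0155, 0.1843]
orientation: [3.141, 0.036, -0.0]
contact_force: [-0.6, -0.3, -1.0]
grip_width: 0.0436
```

Request:
{"name": "jog_arm", "arguments": {"plan": [[[0, 0, -0.1], 0], [[0, 0, -0.1], 0], [[0, 0, -0.1], 0], [[0, 0, 0], 0], [[0, 0, 0], 0]]}}

```text
clock: 33.45
tcp_pos: [0.5494, -0.0155, 0.1818]
orientation: [3.141, 0.036, 0.0]
contact_force: [-1.8, -0.1, 5.8]
grip_width: 0.0437
```

Contact came at TCP z = 0.1818 (expected 0.1815), so the collar rests on the hub. Release, rise and check.

Request:
{"name": "jog_arm", "arguments": {"plan": [[[0, 0, 0], 0], [[0, 0, 0], 0], [[0, 0, 0], 0], [[0, 0, 0], 0], [[0, 0, 1], 0], [[0, 0, 2], 0], [[0, 0, 3], 0], [[0, 0, 3], 0], [[0, 0, 2], 0], [[0, 0, 0], 0], [[0, 0, 0], 0]], "hand": 7}}

```text
clock: 34.55
tcp_pos: [0.5493, -0.0156, 0.292]
orientation: [3.141, 0.036, 0.002]
contact_force: [0.6, -0.1, -0.6]
grip_width: 0.0701
```

```bash
python3 st.py w12; python3 - <<'E'
from h import *
im=cv2.imread("pics/w12.png")[:,:,::-1].copy(); c=cal("wrist")
for x in comps(im,lambda h,s,v:((h<8)|(h>172))&(s>120)&(v>60),300):
    ct=max(cv2.findContours(x[3].astype(np.uint8),0,1)[0],key=cv2.contourArea)[:,0]
    print(x[:3],cv2.minAreaRect((onz(c,ct,0.132)[:,:2]*1000).astype(np.float32)))
    if x[1][0]>400: d=rays(c,x[1])[0]; print("knob",(c[2]+d*((-0.1603-c[2][1])/d[1])).round(4))
E
```

```text
[ 0.5489 -0.0156  0.291 ] yaw 0.0228 w 0.0699 F [-0.23  0.04 -0.47] t 34.7 [-2.e-03 -1.e-04 -1.e+00]
(2408, array([314.6, 202.2]), array([286, 170,  59,  63], dtype=int32)) ((552.04248046875, -14.642261505126953), (43.45371627807617, 48.290985107421875), 76.40457916259766)
(814, array([489.3, 231.7]), array([473, 217,  34,  30], dtype=int32)) ((530.9478149414062, -152.2035675048828), (24.63772201538086, 27.528867721557617), 1.0551567077636719)
knob [ 0.5255 -0.1603  0.1185]
```

View pics/w12.png

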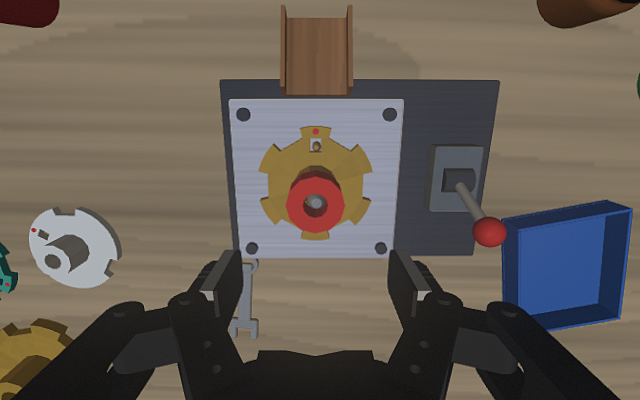

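The collar is flat on the hub with the shaft showing in its bore at (315,202), and the pin stands in the slot at (316,146). The lever knob is at (0.525, -0.160, 0.118). Close the fingers, go behind the knob on the robot's side and sweep +x.

Request:
{"name": "jog_arm", "arguments": {"plan": [[[-1.5, -3, 0], 0], [[-1.6, -4, 0], 0], [[-1.6, -4, 0], 0], [[-1.5, -3.5, 0], 0], [[0, 0, -2], 0], [[0, 0, -3], 0], [[0, 0, -3], 0], [[0, 0, -2.5], 0], [[0, 0, -1], 0], [[0, 0, 0], 0], [[0, 0, 0], 0]], "hand": 0}}

```text
clock: 35.85
tcp_pos: [0.4878, -0.1606, 0.177]
orientation: [3.141, 0.036, 0.001]
contact_force: [0.4, -1.0, -0.0]
grip_width: -0.0003
```

Tip is at 0.104, behind the knob. Sweeping 7.5 cm gently.

Request:
{"name": "jog_arm", "arguments": {"plan": [[[0.8, 0, -0.2], 0], [[0.8, 0, 0], 0], [[0.8, 0, 0], 0], [[0.8, 0, 0], 0], [[0.8, 0, 0], 0], [[0.8, 0, 0], 0], [[0.8, 0, 0], 0], [[0.8, 0, 0], 0], [[0.6, 0, 0], 0], [[0.3, 0, 0], 0], [[0.2, 0, 0], 0], [[0, 0, 0], 0]]}}

```text
clock: 37.05
tcp_pos: [0.5625, -0.1606, 0.1744]
orientation: [3.141, 0.036, 0.0]
contact_force: [0.5, 0.7, -0.3]
grip_width: 0.0
```

Request:
{"name": "jog_arm", "arguments": {"plan": [[[0.2, 0, 0], 0], [[0.2, 0, 0], 0], [[0, 0, 0], 0], [[0, 0, 0], 0]]}}

```text
clock: 37.45
tcp_pos: [0.5665, -0.1606, 0.1745]
orientation: [3.141, 0.036, 0.001]
contact_force: [-0.5, 0.0, 0.7]
grip_width: -0.0003
```

Request:
{"name": "jog_arm", "arguments": {"plan": [[[0.2, 0, 0], 0], [[0.2, 0, 0], 0], [[0, 0, 0], 0], [[0, 0, 0], 0]]}}

```text
clock: 37.85
tcp_pos: [0.5681, -0.1607, 0.174]
orientation: [-3.141, -0.035, 0.008]
contact_force: [-8.2, 0.4, 5.1]
grip_width: 0.0
```

```bash
python3 st.py w13; python3 - <<'E'
from h import *
im,c=grab("top"); d=cal("scene"); im2,_=grab("scene")
for n,i,cc in(("top",im,c),("scene",im2,d)):
    for x in comps(i,lambda h,s,v:((h<8)|(h>172))&(s>140)&(v>70),15):
        p=rays(cc,x[1])[0]; q=cc[2]+p*((-0.1603-cc[2][1])/p[1]); z=onz(cc,x[1],.113)[0]
        if np.hypot(z[0]-.57,z[1]+.16)<.06: print(n,x[:2],z.round(4))
E
```

```text
[ 0.5681 -0.1607  0.174 ] yaw 0.0222 w 0.0002 F [-7.96  0.23  4.96] t 38.0 [-5.3e-03  2.0e-04 -1.0e+00]
scene (61, array([278.2, 219.4])) [ 0.5911 -0.1604  0.113 ]
```

View pics/w13.png

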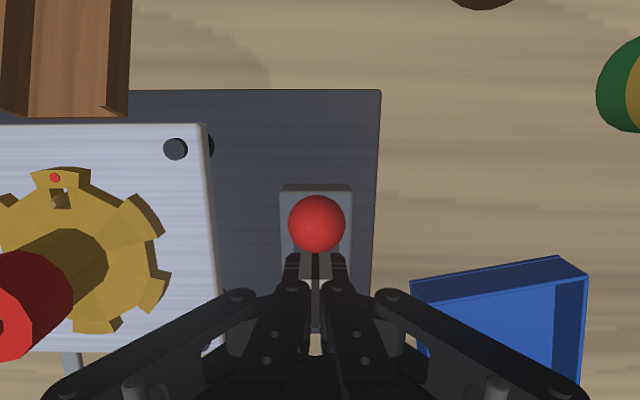

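The lever is against its far stop: 8 N reaction, and the scene view puts the knob at x = 0.591 (0.592 expected). Back away, rise and make the final check.

Request:
{"name": "jog_arm", "arguments": {"plan": [[[-1, 0, 0], 0], [[-2, 0, 0], 0], [[-2, 0, 0], 0], [[0, 0, 2], 0], [[0, 0, 4], 0], [[0, 0, 4], 0], [[0, 0, 3], 0], [[-1, 3, 0], 0], [[0, 4, 0], 0], [[0, 4, 0], 0], [[0, 0, 0], 0], [[0, 0, 0], 0]]}}

```text
clock: 39.35
tcp_pos: [0.5104, -0.0498, 0.3047]
orientation: [3.141, 0.039, 0.002]
contact_force: [0.6, -1.0, -0.4]
grip_width: -0.0
```

```bash
python3 - <<'E'
from h import *
for i in range(6): grab_frame("top")
E
python3 st.py w14; python3 - <<'E'
from h import *
im=cv2.imread("pics/w14.png")[:,:,::-1].copy(); c=cal("wrist")
for x in comps(im,lambda h,s,v:((h<8)|(h>172))&(s>120)&(v>60),20):
    print(x[:3],onz(c,x[1],0.113)[0].round(4))
im2,d=grab("scene")
for x in comps(im2,lambda h,s,v:((h<8)|(h>172))&(s>140)&(v>70),15):
    z=onz(d,x[1],.113)[0]
    if np.hypot(z[0]-.57,z[1]+.09)<.15: print("scene",x[:2],z.round(4))
E
```

```text
[ 0.5103 -0.0514  0.3043] yaw 0.0213 w 0.0002 F [ 0.11  0.05 -0.15] t 39.8 [-1.e-04 -1.e-04 -1.e+00]
(30, array([276.7,  86.1]), array([274,  83,   6,   7], dtype=int32)) [ 0.5987 -0.0176  0.113 ]
(898, array([454.5, 100.4]), array([438,  84,  34,  34], dtype=int32)) [ 0.5913 -0.159   0.113 ]
(2357, array([270.4, 150.4]), array([241, 121,  60,  60], dtype=int32)) [ 0.5482 -0.0117  0.113 ]
(23, array([ 64.3, 335.2]), array([ 62, 333,   6,   5], dtype=int32)) [0.3567 0.2029 0.113 ]
scene (183, array([325.5, 190.2])) [ 0.5449 -0.0123  0.113 ]
scene (59, array([278.2, 219.6])) [ 0.5917 -0.1606  0.113 ]
```

View pics/w14.png

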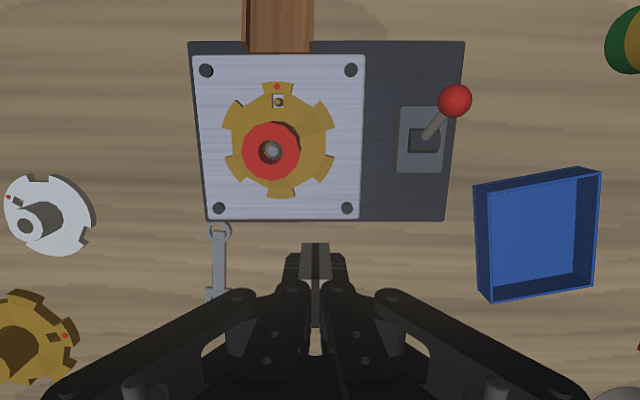

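The lever has stayed over: both cameras put the knob at (0.591, -0.16). The plate and collar are flat on the shaft, the white plate and wrench are where they were, and the arm is clear. Handing in.

```bash
python3 -c "
from bench import *
print(hand_in())"
```

```text
the job is handed in; nothing more can be done
None
```

I finished every step and handed the job in at about 40 s of the 72 s allowed; `hand_in` reports no verdict.

- **Collar out:** I lifted the red collar off the shaft and set it down in the blue tray. It lay flat there at (0.442, -0.319).
- **Plate on:** I turned the small yellow plate onto the shaft with its slot over the pin. It stopped on the deck at the predicted height with about 14 N of reaction.
- **Collar back:** I put the collar back on the plate's hub. It touched at tool height 0.1818 m, against 0.1815 m predicted.
- **Lever:** I pushed the drive lever to its far stop, where it gave 8 N of reaction.

**Last checks**
- **Knob:** both the wrist and scene cameras put it at x = 0.591–0.592 m; 0.592 m is the far stop.
- **Plate and collar:** the last picture shows the pin in the slot, the plate flat on the deck and the collar flat around the shaft.
- **Other things:** the wrench and white plate look unmoved in it. I did not measure how far any bystander moved.
- **Arm:** clear of everything, with no contact force.

**What disagreed**
- **Close-range camera offset:** the wrist camera read about 1–2 mm off for parts held in the gripper. For insertion I used tool positions and force readings instead.
- **Joint 7:** it came within 0.01 rad of its limit while lining up on the plate. I switched to the next hub flat.
- **Stopping short:** after the two long carries to the shaft the tool was 3–5 mm off at rest. I corrected this before lowering.

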